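Open the battery locker on the houseboat chart table

TASK

Open the small locker whose white flap carries the red dot, so the flashlight batteries can be reached: press down on the red dot until the touch latch clicks, then catch the flap as it springs up, letting it rise slowly under your hand to its stop, and leave it standing open. Keep the locker with the grey dot shut, and leave the glass tumbler where it stands.

Things in the scene. Friction and masses are not known exactly. Their poses are not given: they have to be found in the camera images.
- red_dot (a point): Red dot, 26 mm, where to press: on top of the white flap (160 mm hinge to free edge, 90 wide, 8 thick), flush in the top of a fixed teak box 180 x 110 x 90 mm high. Point: dot's centre on the top face, moving with the flap. Axes: x in the flap from dot to hinge, y along the hinge, z out of the face (up when shut). Hinge line 120 mm along +x, 4 mm below the face; free edge 40 mm along -x.
- red_flap (a joint): Angle of that flap, rad: 0 shut, + as the free edge rises, stop at 0.50. About 3 N on the dot presses it in; near -0.03 (4 mm down) the latch lets go for good; solid stop at -0.05 (6 mm). A spring then lifts it with 2 N at the dot: let go, it flies up in about 0.1 s; under a hand rising slowly it follows in touch. At its stop it stays up by itself.
- grey_flap (a joint): Angle of the flap of the second locker, the same in every way but with a grey dot; 0 shut and latched. To stay shut.
- tumbler: Clear glass tumbler, 72 mm across, 95 mm high, standing loose on the table; origin at the centre of its underside, z up. To be left alone.

How it is judged:
By the outcome, as a careful person would: the job done as asked, in the order asked, and still so for the second after the job is handed in, with the robot touching nothing.
It also fails if it takes over 34 s, if anything falls off the work surface, if the arm or the gripper's body presses on something with over 40 N, if the wrist force passes 120 N, or if a joint passes its speed limit or range.

ROBOT

A 6-joint arm with a two-finger parallel gripper is mounted at the origin on the work surface. World frame = base frame: x ahead of the robot, y to its left, z up, the work surface at z = 0. Lengths are in m, angles in degrees, forces in N, time in s.
With the tool pointing down it reaches from about 0.375 to 0.9 m from the base axis. Payload 3.1 kg.
Tool frame: the origin (TCP) lies on the front face of the gripper's body, between the roots of the fingers; the fingertips stand 70 mm ahead of it and the grasp point (between the pads) lies 51 mm ahead of it (bot.tip_extent is the distance from the TCP to the fingertips, in m); z points along the fingers, x is the direction in which the jaws open and shut, and the axes are right-handed (so a half turn about z gives the same grasp; the last joint's range is limited). The gripper opens to 87 mm and grips with 3 to 60 N. Pads are 19 mm wide; open, the fingers measure 117 mm over their backs; the gripper's body (75 mm by 190 mm) begins 51 mm behind the grasp point.
Start: joints at [58.413, 30.224, 82.088, -0, 67.689, -10.227], TCP at [0.228, 0.582, 0.292] pointing down, gripper open.
Joint ranges: [-176.69, 176.69], [-43.24, 126.21], [12.49, 139.97], [-82, 262], [0, 151.66], [-163.58, 163.58]. Speed limits (degrees/s): [159.86, 159.86, 180, 180, 180, 180].

INTERFACE

Orientations are given as a 3x3 rotation matrix whose columns are the frame's x, y, z axes.
In Python, from rig import bot, viewer, ticket gives the robot as it stands. The module is installed in compiled form; this text tells all that it offers.
- The arm moves only by the tool arm_command, never from a script. Its argument "targets" is a list of rows, each an object with "rot": the turn, a rotation vector about the tool's x, y, z in degrees, a list of three; "offset": the shift along the tool's x, y, z in cm, a list of three; "gripper": the closure, from 0 (fully open) to 1 (shut). A call has 1 to 8 rows; each row is the pose to reach, as a shift and turn from the pose commanded when the call began, along the tool's axes at that moment; what a row does not reach only later rows make up. A row lasts 1/10 s, in which the tool goes at most 50 mm and 8.59 degrees, less where a joint would pass 70% of its speed; a pose out of reach is approached as far as the arm can. A call with a gripper value outside its range is refused whole. The fingers move at their own pace and stop on an object; the grip force is fixed at half the most. Time passes only in rows, so rows that repeat a pose let the fingers close. It gives the time, the measured TCP pose, the force and the opening at its end, in the units of the state.
- bot.read_state(): the state, without advancing time (a new reading comes with each control period).
- viewer.capture(name): name is "scene" or "top" or "wrist"; returns a dict with "frame" (384x512x3 uint8, red, green, blue), "fx", "fy", "cx", "cy" (pixels), "view" (4x4, takes a point from world to camera coordinates). Camera axes: x right, y down, z forward; pixel columns grow to the right and rows downward; lengths in m; the calibration is good to about 2 mm. A picture is of the moment at which its call begins. There is no depth.
- ticket.hand_in(): hands the job in, once; it reports no verdict.
The state is a dict: "time_s": time; "joint_positions": joint angles; "qvel": joint speeds; "tau": joint torques, N m; "position": TCP position; "tcp_rot": TCP orientation; "force": force on the tool from outside, world axes, zero at the start; "moment": the same for the moment, N m; "opening": opening from 0.0 (shut) to 1.0 (fully open).
Only numpy, scipy, OpenCV 4.12 (cv2) and the standard library are available. Lean on these libraries where they do the work, as an engineer would, in place of code of your own. Each camera call takes 0.05 s, during which the arm holds its last target. There are 200 camera calls.

## Working session

There is one attempt and no reset: what is moved stays moved. The work goes in short steps, Python scripts to look and compute and a tool call to move; the robot and the scene stay as the last step left them, time stands still between calls to the robot, and variables do not carry over. Pictures are saved under pics/ and viewed, about 8 in all and at most 12, crops included, and the job is handed in when it is done.

Besides the shell and the picture viewer there is one more tool, called as name(argument=value, ...) on one line, values as JSON. arm_command: Moves the arm, as the interface text tells. Its arguments: {"type":"object","properties":{"targets":{"type":"array"}},"required":["targets"]}

```bash
mkdir -p pics; cat > h.py <<'E'
import numpy as np, cv2, pickle
from rig import bot, viewer, ticket
def cap(n,f):
    c=viewer.capture(n); cv2.imwrite('pics/'+f+'.png',c['frame'][:,:,::-1]); pickle.dump(c,open('pics/'+f+'.pkl','wb')); return c
def load(f): return pickle.load(open('pics/'+f+'.pkl','rb'))
def plane(c,u,v,z):
    V=np.array(c['view']);R=V[:3,:3];o=-R.T@V[:3,3]
    d=R.T@np.array([(u-c['cx'])/c['fx'],(v-c['cy'])/c['fy'],1]);return o+d*(z-o[2])/d[2]
def proj(c,p):
    V=np.array(c['view']);q=V[:3,:3]@np.array(p)+V[:3,3];return [c['fx']*q[0]/q[2]+c['cx'],c['fy']*q[1]/q[2]+c['cy']]
E
python3 - <<'E'
from h import *
a=cap('scene','s0');b=cap('top','t0')
s=bot.read_state();print(s['time_s'],s['position'],s['tcp_rot'],s['opening'],s['force'])
im=np.hstack([a['frame'],b['frame']])[:,:,::-1]
cv2.imwrite('pics/a.png',cv2.resize(a['frame'][:,:,::-1],(800,600),interpolation=3))
cv2.imwrite('pics/b.png',cv2.resize(b['frame'][:,:,::-1],(800,600),interpolation=3))
E
```

```text
0.1 [0.22731852 0.58162634 0.29136937] [[ 3.64181126e-01  9.31327592e-01 -1.01215192e-03]
 [ 9.31326119e-01 -3.64182385e-01 -1.68830017e-03]
 [-1.94096843e-03 -3.27796465e-04 -9.99998063e-01]] 0.9997092786761529 [-0.00346375  0.02575976 -0.54659373]
```

View pics/a.png

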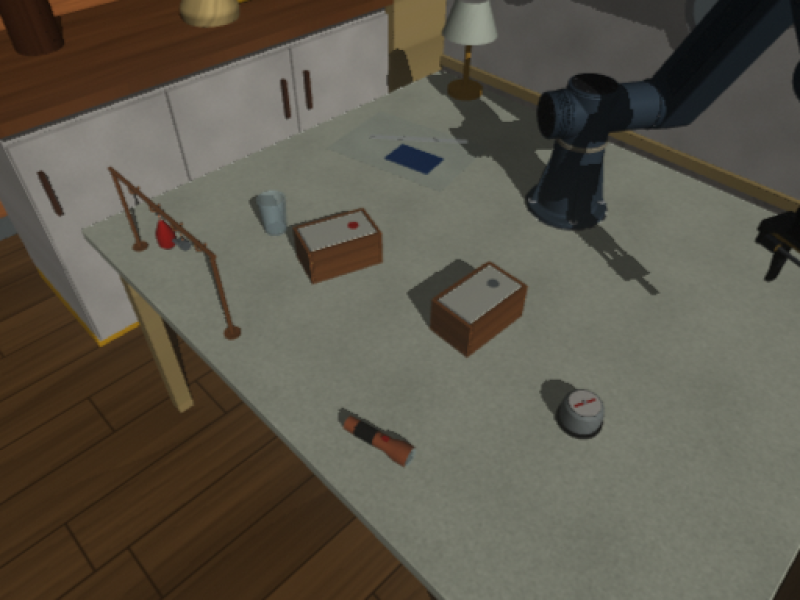

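View pics/b.png

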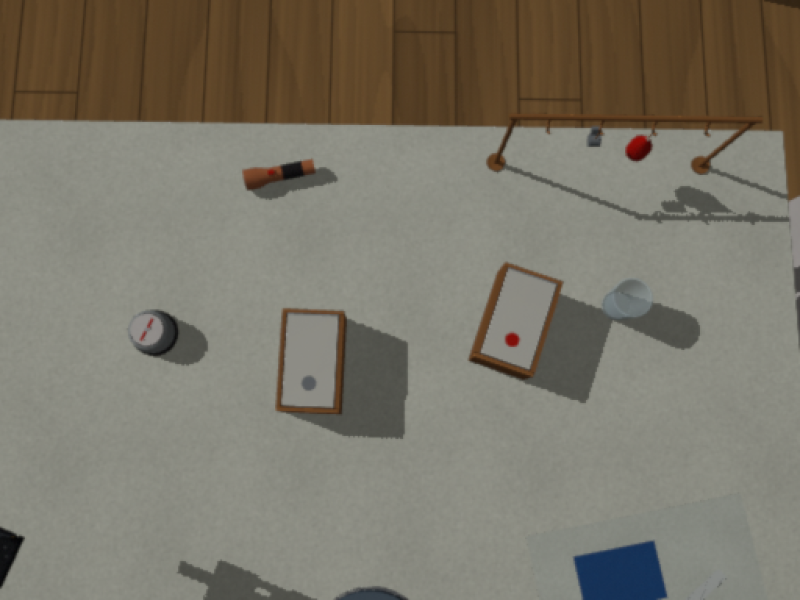

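The red dot is at about (512,340) in the enlarged top view and (353,225) in the scene view. The free edge faces the robot and the hinge is on the far side. The tumbler stands at about (613,304), to the right of the box, and the grey locker is well to the left.

```bash
python3 - <<'E'
from h import *
k=.64
for f,(u,v) in (('t0',(512,340)),('s0',(353,225))):
    c=load(f);I=c['frame'].astype(int);m=(I[...,0]>110)&(I[...,1]<70)
    y,x=np.nonzero(m);s=np.hypot(x-u*k,y-v*k)<12
    u,v=x[s].mean(),y[s].mean();print(f,s.sum(),u,v,plane(c,u,v,.09))
c=load('t0')
for n,p,z in [('far L',(507,265),.09),('far R',(562,282),.09),('near L',(472,359),.09),('near R',(531,376),.09),('tumbler base',(614,304),0),('tumbler top',(633,297),.095),('grey',(309,383),.09)]:
    print(n,plane(c,p[0]*k,p[1]*k,z).round(4))
E
```

```text
t0 59 327.47457627118644 217.0677966101695 [ 0.54411102 -0.24164063  0.09      ]
s0 0 nan nan [nan nan nan]
far L [ 0.6771 -0.2354  0.09  ]
far R [ 0.6475 -0.3329  0.09  ]
near L [ 0.5084 -0.1716  0.09  ]
near R [ 0.48   -0.2743  0.09  ]
tumbler base [ 0.624  -0.4525  0.    ]
tumbler top [ 0.6212 -0.4568  0.095 ]
grey [0.4633 0.1117 0.09  ]<stdin>:6: RuntimeWarning: Mean of empty slice.
  ret = ret.dtype.type(ret / rcount)
```

arm_command(targets=[{"rot": [0,0,0],"offset": [-2,1.8,0],"gripper": 1},{"rot": [0,0,0],"offset": [-5,4.6,0],"gripper": 1},{"rot": [0,0,0],"offset": [-8.5,7.8,0],"gripper": 1},{"rot": [0,0,0],"offset": [-12,11,0],"gripper": 1},{"rot": [0,0,0],"offset": [-15.5,14.2,0],"gripper": 1},{"rot": [0,0,0],"offset": [-19,17.4,0],"gripper": 1},{"rot": [0,0,0],"offset": [-22.5,20.6,0],"gripper": 1},{"rot": [0,0,0],"offset": [-26,23.8,0],"gripper": 1}])

```text
time_s: 0.9
position: [0.3547, 0.2515, 0.2921]
tcp_rot: [[0.364, 0.932, -0.0], [0.932, -0.364, -0.0], [-0.0, -0.0, -1.0]]
force: [0.5, 0.6, 0.4]
opening: 0.36
```

arm_command(targets=[{"rot": [0,0,0],"offset": [-3.5,3.2,0],"gripper": 1},{"rot": [0,0,0],"offset": [-7,6.4,0],"gripper": 1},{"rot": [0,0,0],"offset": [-10.5,9.6,0],"gripper": 1},{"rot": [0,0,0],"offset": [-14,12.8,0],"gripper": 1},{"rot": [0,0,0],"offset": [-17.5,16,0],"gripper": 1},{"rot": [0,0,0],"offset": [-21,19.2,0],"gripper": 1},{"rot": [0,0,0],"offset": [-24.5,22.4,0],"gripper": 1},{"rot": [0,0,0],"offset": [-28,25.6,0],"gripper": 1}])

```text
time_s: 1.7
position: [0.4911, -0.1027, 0.292]
tcp_rot: [[0.365, 0.931, -0.0], [0.931, -0.365, 0.0], [0.0, -0.001, -1.0]]
force: [-0.3, -0.2, 0.2]
opening: 0.009
```

arm_command(targets=[{"rot": [0,0,0],"offset": [-3,2.8,1],"gripper": 1},{"rot": [0,0,0],"offset": [-6,5.4,2.5],"gripper": 1},{"rot": [0,0,0],"offset": [-9,8,4.5],"gripper": 1},{"rot": [0,0,0],"offset": [-11,10,6.5],"gripper": 1},{"rot": [0,0,0],"offset": [-11.2,10,7.5],"gripper": 1},{"rot": [0,0,0],"offset": [-11.2,10,7.5],"gripper": 1}])

```text
time_s: 2.3
position: [0.5418, -0.2411, 0.2149]
tcp_rot: [[0.366, 0.931, -0.005], [0.931, -0.366, 0.004], [0.002, -0.006, -1.0]]
force: [-0.4, 0.4, 0.2]
opening: 0.003
```

```bash
python3 - <<'E'
from h import *
w=cap('wrist','w1');t=cap('top','t1');s0=cap('scene','s1')
s=bot.read_state();print(s['time_s'],s['position'],s['tcp_rot'].round(4) if hasattr(s['tcp_rot'],'round') else s['tcp_rot'],s['opening'],s['force'],s['joint_positions'])
W=w['frame'][:,:,::-1]
S=cv2.resize(s0['frame'][90:210,140:300,::-1],(512,384),interpolation=3)
cv2.imwrite('pics/c.png',cv2.resize(np.hstack([W,S]),(800,300)))
R=np.array(s['tcp_rot']);d=np.array([.5441,-.2416,.16])-s['position'];print('tool off cm',R.T@d*100)
print('dot in wrist',proj(w,[.5441,-.2416,.09]))
I=w['frame'].astype(int);m=(I[...,0]>90)&(I[...,1]<50)&(I[...,2]<60);y,x=np.nonzero(m)
print(len(x)); 
if len(x): print(x.mean(),y.mean(),plane(w,x.mean(),y.mean(),.09))
E
```

```text
2.45 [ 0.54298498 -0.24020773  0.21776171] [[ 3.632e-01  9.317e-01 -3.000e-04]
 [ 9.317e-01 -3.632e-01  5.000e-04]
 [ 4.000e-04 -5.000e-04 -1.000e+00]] 0.0037710168539347717 [0.44044483 0.25765293 0.25592245] [-3.46440768e+01  3.31593882e+01  9.06855735e+01  1.62753583e-02
  5.61866996e+01 -1.03353237e+02]
tool off cm [-0.09127724  0.1572505   5.77606314]
dot in wrist [np.float64(253.52669529285188), np.float64(210.08210400836683)]
47
253.14893617021278 217.12765957446808 [ 0.54944432 -0.24402544  0.09      ]
```

View pics/c.png

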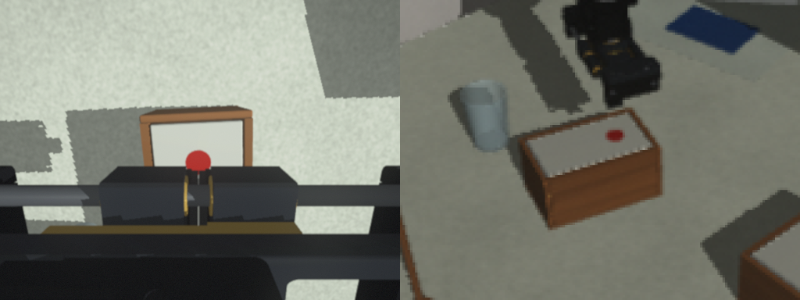

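The wrist view shows the dot straight ahead of the closed fingertips, partly hidden by them. The scene view agrees. I'll go down close above it.

arm_command(targets=[{"rot": [0,0,0],"offset": [-0.1,0.2,1.5],"gripper": 1},{"rot": [0,0,0],"offset": [-0.1,0.2,3.2],"gripper": 1},{"rot": [0,0,0],"offset": [-0.1,0.2,4.5],"gripper": 1},{"rot": [0,0,0],"offset": [-0.1,0.2,5],"gripper": 1},{"rot": [0,0,0],"offset": [-0.1,0.2,5],"gripper": 1},{"rot": [0,0,0],"offset": [-0.1,0.2,5],"gripper": 1}])

```text
time_s: 3.05
position: [0.5451, -0.2432, 0.1675]
tcp_rot: [[0.364, 0.931, 0.0], [0.931, -0.364, -0.0], [-0.0, 0.001, -1.0]]
force: [-0.6, -0.8, 0.1]
opening: 0.008
```

```bash
python3 - <<'E'
from h import *
s=bot.read_state();print(s['time_s'],s['position'],s['force'])
s0=cap('scene','s2')
cv2.imwrite('pics/d.png',cv2.resize(s0['frame'][100:200,170:270,::-1],(600,600),interpolation=3))
E
```

```text
3.05 [ 0.54508731 -0.24318717  0.16749814] [-0.59601799 -0.76855163  0.1133716 ]
```

View pics/d.png

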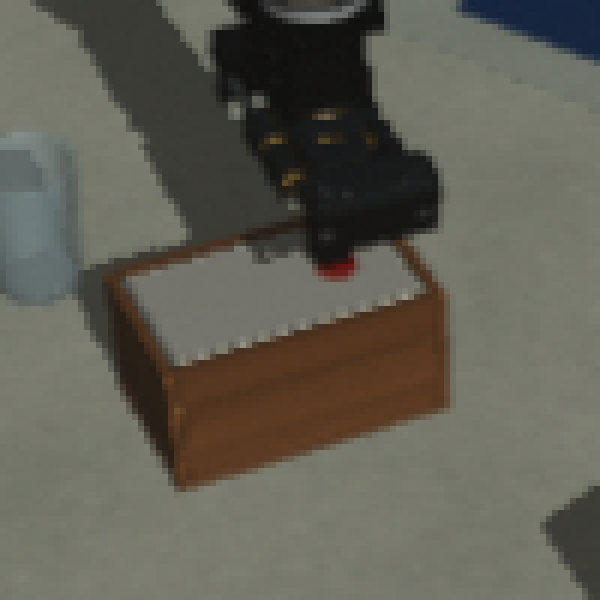

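The fingertip hangs about 7 mm above the dot, at roughly (335,255) in the crop. Next is a slow press.

arm_command(targets=[{"rot": [0,0,0],"offset": [0,0,0.3],"gripper": 1},{"rot": [0,0,0],"offset": [0,0,0.5],"gripper": 1},{"rot": [0,0,0],"offset": [0,0,0.65],"gripper": 1},{"rot": [0,0,0],"offset": [0,0,0.75],"gripper": 1},{"rot": [0,0,0],"offset": [0,0,0.85],"gripper": 1},{"rot": [0,0,0],"offset": [0,0,0.95],"gripper": 1},{"rot": [0,0,0],"offset": [0,0,0.95],"gripper": 1},{"rot": [0,0,0],"offset": [0,0,0.95],"gripper": 1}])

```text
time_s: 3.9
position: [0.5448, -0.2432, 0.1579]
tcp_rot: [[0.364, 0.931, -0.0], [0.931, -0.364, -0.0], [-0.0, 0.0, -1.0]]
force: [-1.5, 1.0, 3.3]
opening: 0.004
```

arm_command(targets=[{"rot": [0,0,0],"offset": [0,0,0.1],"gripper": 1},{"rot": [0,0,0],"offset": [0,0,0.2],"gripper": 1},{"rot": [0,0,0],"offset": [0,0,0.2],"gripper": 1},{"rot": [0,0,0],"offset": [0,0,0.2],"gripper": 1}])

```text
time_s: 4.3
position: [0.5448, -0.2432, 0.1556]
tcp_rot: [[0.364, 0.931, -0.0], [0.931, -0.364, 0.0], [-0.0, -0.0, -1.0]]
force: [-1.4, 0.8, 2.9]
opening: 0.005
```

arm_command(targets=[{"rot": [0,0,0],"offset": [0,0,0.05],"gripper": 1},{"rot": [0,0,0],"offset": [0,0,0.1],"gripper": 1},{"rot": [0,0,0],"offset": [0,0,0.1],"gripper": 1},{"rot": [0,0,0],"offset": [0,0,0.1],"gripper": 1}])

```text
time_s: 4.7
position: [0.5448, -0.2432, 0.1547]
tcp_rot: [[0.364, 0.931, -0.0], [0.931, -0.364, 0.0], [-0.0, -0.0, -1.0]]
force: [-1.7, 0.5, 3.9]
opening: 0.008
```

arm_command(targets=[{"rot": [0,0,0],"offset": [0,0,0.05],"gripper": 1},{"rot": [0,0,0],"offset": [0,0,0.1],"gripper": 1},{"rot": [0,0,0],"offset": [0,0,0.1],"gripper": 1},{"rot": [0,0,0],"offset": [0,0,0.1],"gripper": 1}])

```text
time_s: 5.1
position: [0.5448, -0.2432, 0.1543]
tcp_rot: [[0.364, 0.931, 0.0], [0.931, -0.364, -0.0], [-0.0, 0.0, -1.0]]
force: [-2.7, 0.7, 6.2]
opening: 0.009
```

The finger is on the solid stop (6 mm down, force rising), so the latch has let go. Now I'll rise slowly along the dot's arc.

arm_command(targets=[{"rot": [0,0,0],"offset": [0,0,-0.1],"gripper": 1},{"rot": [0,0,0],"offset": [0,0,-0.2],"gripper": 1},{"rot": [0,0,0],"offset": [0,0,-0.3],"gripper": 1},{"rot": [0,0,0],"offset": [0,0,-0.4],"gripper": 1},{"rot": [0,0,0],"offset": [0,0,-0.5],"gripper": 1},{"rot": [0,0,0],"offset": [0,0,-0.6],"gripper": 1},{"rot": [0,0,0],"offset": [0,0,-0.7],"gripper": 1},{"rot": [0,0,0],"offset": [0,0,-0.8],"gripper": 1}])

```text
time_s: 5.9
position: [0.5449, -0.2432, 0.1618]
tcp_rot: [[0.364, 0.931, 0.0], [0.931, -0.364, -0.0], [-0.0, 0.0, -1.0]]
force: [-0.4, 0.0, 2.8]
opening: 0.004
```

arm_command(targets=[{"rot": [0,0,0],"offset": [0,0,-0.1],"gripper": 1},{"rot": [0,0,0],"offset": [0,0.01,-0.2],"gripper": 1},{"rot": [0,0,0],"offset": [0,0.02,-0.3],"gripper": 1},{"rot": [0,0,0],"offset": [0,0.03,-0.4],"gripper": 1},{"rot": [0,0,0],"offset": [0,0.04,-0.5],"gripper": 1},{"rot": [0,0,0],"offset": [0,0.05,-0.6],"gripper": 1},{"rot": [0,0,0],"offset": [0,0.06,-0.7],"gripper": 1},{"rot": [0,0,0],"offset": [0,0.07,-0.8],"gripper": 1}])

```text
time_s: 6.7
position: [0.5455, -0.2434, 0.1698]
tcp_rot: [[0.364, 0.931, 0.0], [0.931, -0.364, -0.0], [0.0, 0.0, -1.0]]
force: [-1.3, 0.5, 1.5]
opening: 0.007
```

```bash
python3 - <<'E'
from h import *
s=bot.read_state();print(s['time_s'],s['position'],s['force'])
s0=cap('scene','s3')
cv2.imwrite('pics/e.png',cv2.resize(s0['frame'][100:200,170:270,::-1],(600,600),interpolation=3))
E
```

```text
6.7 [ 0.54549203 -0.24341154  0.1698401 ] [-1.26739831  0.474424    1.50426099]
```

View pics/e.png

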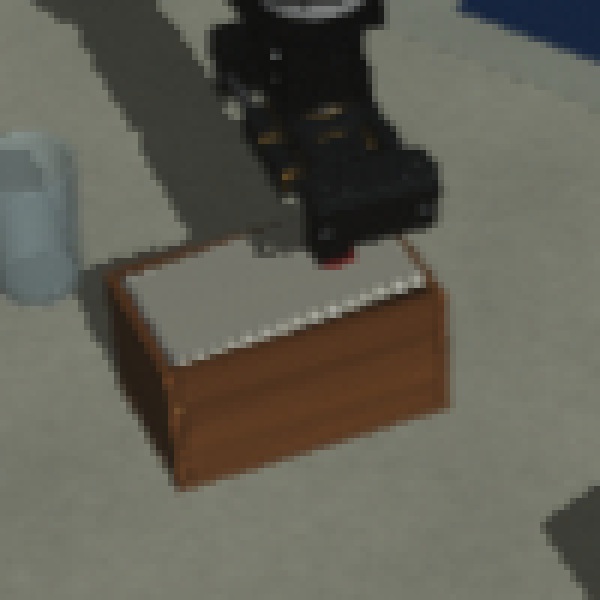

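The flap is unlatched. Its free edge stands about 1 cm up at (425,280) in the crop and is in touch with the finger. I'll continue the slow rise.

arm_command(targets=[{"rot": [0,0,0],"offset": [0,0.01,-0.1],"gripper": 1},{"rot": [0,0,0],"offset": [0,0.03,-0.2],"gripper": 1},{"rot": [0,0,0],"offset": [0,0.04,-0.3],"gripper": 1},{"rot": [0,0,0],"offset": [0,0.06,-0.4],"gripper": 1},{"rot": [0,0,0],"offset": [0,0.07,-0.5],"gripper": 1},{"rot": [0,0,0],"offset": [0,0.09,-0.6],"gripper": 1},{"rot": [0,0,0],"offset": [0,0.1,-0.7],"gripper": 1},{"rot": [0,0,0],"offset": [0,0.12,-0.8],"gripper": 1}])

```text
time_s: 7.55
position: [0.5466, -0.2438, 0.1778]
tcp_rot: [[0.364, 0.931, -0.0], [0.931, -0.364, 0.0], [0.0, -0.0, -1.0]]
force: [-1.0, -0.1, 2.5]
opening: 0.008
```

arm_command(targets=[{"rot": [0,0,0],"offset": [0,0.02,-0.1],"gripper": 1},{"rot": [0,0,0],"offset": [0,0.04,-0.2],"gripper": 1},{"rot": [0,0,0],"offset": [0,0.06,-0.3],"gripper": 1},{"rot": [0,0,0],"offset": [0,0.08,-0.4],"gripper": 1},{"rot": [0,0,0],"offset": [0,0.1,-0.5],"gripper": 1},{"rot": [0,0,0],"offset": [0,0.12,-0.6],"gripper": 1},{"rot": [0,0,0],"offset": [0,0.14,-0.7],"gripper": 1},{"rot": [0,0,0],"offset": [0,0.16,-0.8],"gripper": 1}])

```text
time_s: 8.35
position: [0.5482, -0.2444, 0.1858]
tcp_rot: [[0.364, 0.931, 0.0], [0.931, -0.364, 0.0], [0.0, 0.0, -1.0]]
force: [0.2, 0.2, 2.7]
opening: 0.003
```

arm_command(targets=[{"rot": [0,0,0],"offset": [0,0.02,-0.1],"gripper": 1},{"rot": [0,0,0],"offset": [0,0.05,-0.2],"gripper": 1},{"rot": [0,0,0],"offset": [0,0.07,-0.3],"gripper": 1},{"rot": [0,0,0],"offset": [0,0.1,-0.4],"gripper": 1},{"rot": [0,0,0],"offset": [0,0.12,-0.5],"gripper": 1},{"rot": [0,0,0],"offset": [0,0.15,-0.6],"gripper": 1},{"rot": [0,0,0],"offset": [0,0.17,-0.7],"gripper": 1},{"rot": [0,0,0],"offset": [0,0.2,-0.8],"gripper": 1}])

```text
time_s: 9.15
position: [0.5502, -0.2452, 0.1939]
tcp_rot: [[0.364, 0.931, 0.0], [0.931, -0.364, -0.0], [0.0, 0.0, -1.0]]
force: [-0.1, 0.7, 1.6]
opening: 0.006
```

arm_command(targets=[{"rot": [0,0,0],"offset": [0,0.03,-0.1],"gripper": 1},{"rot": [0,0,0],"offset": [0,0.06,-0.2],"gripper": 1},{"rot": [0,0,0],"offset": [0,0.09,-0.3],"gripper": 1},{"rot": [0,0,0],"offset": [0,0.12,-0.4],"gripper": 1},{"rot": [0,0,0],"offset": [0,0.15,-0.5],"gripper": 1},{"rot": [0,0,0],"offset": [0,0.18,-0.6],"gripper": 1},{"rot": [0,0,0],"offset": [0,0.21,-0.7],"gripper": 1},{"rot": [0,0,0],"offset": [0,0.24,-0.8],"gripper": 1}])

```text
time_s: 9.95
position: [0.5524, -0.2462, 0.2019]
tcp_rot: [[0.364, 0.931, 0.0], [0.931, -0.364, -0.0], [-0.0, 0.001, -1.0]]
force: [0.2, 0.9, 1.0]
opening: 0.008
```

```bash
python3 - <<'E'
from h import *
s=bot.read_state();print(s['time_s'],s['position'],s['force'])
s0=cap('scene','s4')
cv2.imwrite('pics/f.png',cv2.resize(s0['frame'][100:200,170:270,::-1],(600,600),interpolation=3))
E
```

```text
9.95 [ 0.55237226 -0.24623739  0.20189185] [0.23167048 0.89964817 1.00107375]
```

View pics/f.png

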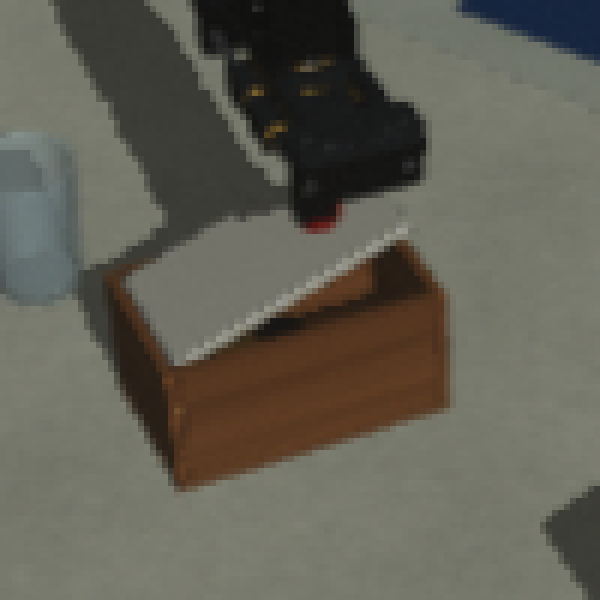

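The flap is following the finger: its edge is at (405,230) and the dot is still under the tip. I'll carry on to the stop.

arm_command(targets=[{"rot": [0,0,0],"offset": [0,0.04,-0.1],"gripper": 1},{"rot": [0,0,0],"offset": [0,0.08,-0.2],"gripper": 1},{"rot": [0,0,0],"offset": [0,0.11,-0.3],"gripper": 1},{"rot": [0,0,0],"offset": [0,0.15,-0.4],"gripper": 1},{"rot": [0,0,0],"offset": [0,0.19,-0.5],"gripper": 1},{"rot": [0,0,0],"offset": [0,0.23,-0.6],"gripper": 1},{"rot": [0,0,0],"offset": [0,0.26,-0.7],"gripper": 1},{"rot": [0,0,0],"offset": [0,0.3,-0.8],"gripper": 1}])

```text
time_s: 10.8
position: [0.555, -0.2472, 0.2098]
tcp_rot: [[0.364, 0.931, -0.0], [0.931, -0.364, -0.0], [-0.0, -0.0, -1.0]]
force: [1.5, -0.4, 0.6]
opening: 0.007
```

arm_command(targets=[{"rot": [0,0,0],"offset": [0,0.04,-0.1],"gripper": 1},{"rot": [0,0,0],"offset": [0,0.09,-0.2],"gripper": 1},{"rot": [0,0,0],"offset": [0,0.13,-0.3],"gripper": 1},{"rot": [0,0,0],"offset": [0,0.18,-0.4],"gripper": 1},{"rot": [0,0,0],"offset": [0,0.22,-0.5],"gripper": 1},{"rot": [0,0,0],"offset": [0,0.26,-0.6],"gripper": 1},{"rot": [0,0,0],"offset": [0,0.3,-0.7],"gripper": 1},{"rot": [0,0,0],"offset": [0,0.35,-0.8],"gripper": 1}])

```text
time_s: 11.6
position: [0.5583, -0.2484, 0.2178]
tcp_rot: [[0.364, 0.931, -0.0], [0.931, -0.364, 0.0], [0.0, -0.0, -1.0]]
force: [1.6, -1.4, 0.9]
opening: 0.007
```

arm_command(targets=[{"rot": [0,0,0],"offset": [0,0.04,-0.1],"gripper": 1},{"rot": [0,0,0],"offset": [0,0.08,-0.2],"gripper": 1},{"rot": [0,0,0],"offset": [0,0.1,-0.3],"gripper": 1},{"rot": [0,0,0],"offset": [0,0.1,-0.4],"gripper": 1},{"rot": [0,0,0],"offset": [0,0.1,-0.5],"gripper": 1},{"rot": [0,0,0],"offset": [0,0.1,-0.6],"gripper": 1},{"rot": [0,0,0],"offset": [0,0.1,-0.7],"gripper": 1},{"rot": [0,0,0],"offset": [0,0.1,-0.8],"gripper": 1}])

```text
time_s: 12.4
position: [0.5588, -0.2486, 0.2256]
tcp_rot: [[0.364, 0.931, -0.001], [0.931, -0.364, 0.001], [0.0, -0.001, -1.0]]
force: [0.2, 1.0, -0.6]
opening: 0.003
```

arm_command(targets=[{"rot": [0,0,0],"offset": [0,0,-0.1],"gripper": 1},{"rot": [0,0,0],"offset": [0,0,-0.2],"gripper": 1},{"rot": [0,0,0],"offset": [0,0,-0.3],"gripper": 1},{"rot": [0,0,0],"offset": [0,0,-0.4],"gripper": 1},{"rot": [0,0,0],"offset": [0,0,-0.5],"gripper": 1},{"rot": [0,0,0],"offset": [0,0,-0.6],"gripper": 1},{"rot": [0,0,0],"offset": [0,0,-0.7],"gripper": 1},{"rot": [0,0,0],"offset": [0,0,-0.8],"gripper": 1}])

```text
time_s: 13.2
position: [0.5592, -0.2488, 0.2338]
tcp_rot: [[0.364, 0.931, -0.0], [0.931, -0.364, 0.0], [-0.0, -0.0, -1.0]]
force: [0.1, 1.0, 0.2]
opening: 0.009
```

```bash
python3 - <<'E'
from h import *
s=bot.read_state();print(s['time_s'],s['position'],s['force'])
s0=cap('scene','s5')
cv2.imwrite('pics/g.png',cv2.resize(s0['frame'][100:200,170:270,::-1],(600,600),interpolation=3))
E
```

```text
13.2 [ 0.55915169 -0.24875824  0.23383424] [0.10475635 0.95070442 0.23473404]
```

View pics/g.png

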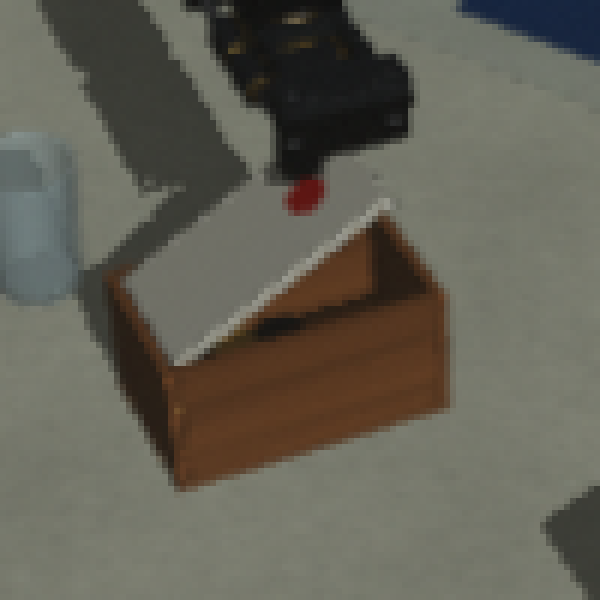

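The flap stands at its stop and the finger has come clear of the dot, now visible at (305,195). I'll retreat upward and check everything.

arm_command(targets=[{"rot": [0,0,0],"offset": [0,0,-1],"gripper": 1},{"rot": [0,0,0],"offset": [0,0,-3],"gripper": 1},{"rot": [0,0,0],"offset": [0,0,-5],"gripper": 1},{"rot": [0,0,0],"offset": [0,0,-7],"gripper": 1},{"rot": [0,0,0],"offset": [0,0,-8],"gripper": 1},{"rot": [0,0,0],"offset": [0,0,-8],"gripper": 1},{"rot": [0,0,0],"offset": [0,0,-8],"gripper": 1},{"rot": [0,0,0],"offset": [0,0,-8],"gripper": 1}])

```text
time_s: 14.05
position: [0.5586, -0.2484, 0.3126]
tcp_rot: [[0.364, 0.931, -0.002], [0.931, -0.364, 0.001], [0.001, -0.002, -1.0]]
force: [0.5, -0.1, -0.1]
opening: 0.003
```

```bash
python3 - <<'E'
from h import *
s=bot.read_state();print(s['time_s'],s['position'],s['force'])
s0=cap('scene','s6')
cv2.imwrite('pics/i.png',cv2.resize(s0['frame'][90:240,150:350,::-1],(800,600),interpolation=3))
# tumbler & grey locker unchanged?
a=load('s0')['frame'].astype(int);b=s0['frame'].astype(int)
for n,(r0,r1,c0,c1) in dict(tumbler=(118,155,162,186),grey=(165,230,273,340)).items(): print(n,abs(a-b)[r0:r1,c0:c1].max())
c=s0;d=np.array([.94,-.342]);x=np.array([.5445,-.2425])
for th in (.4,.45,.5): 
    k=120*(1-np.cos(th))+4*np.sin(th);p=[*(x+d*k/1e3),.09+(120*np.sin(th)+4*(np.cos(th)-1))/1e3];q=proj(c,p);print(th,[(q[0]-150)*4,(q[1]-90)*4])
E
```

```text
14.05 [ 0.55860836 -0.24840209  0.31256005] [ 0.5151449  -0.11386885 -0.1091324 ]
tumbler 8
grey 9
0.4 [np.float64(283.77950361165585), np.float64(177.34709534872377)]
0.45 [np.float64(280.6524314717544), np.float64(173.15768676295556)]
0.5 [np.float64(277.231787140651), np.float64(169.14257852902017)]
```

View pics/i.png

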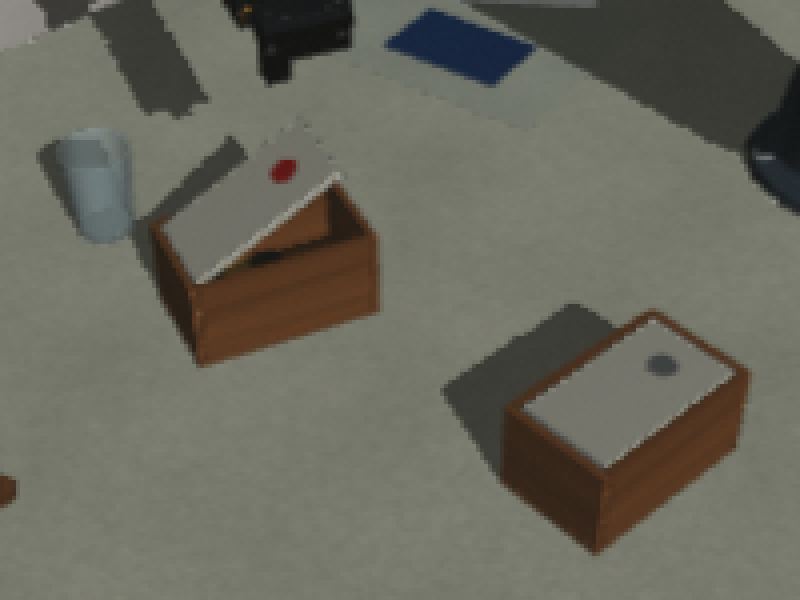

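The red flap stands open and steady, with its dot at (284,171). The grey flap is shut at (660,365) and the tumbler hasn't moved. The arm is clear, so I'm handing in.

```bash
python3 -c "
from h import *
print(ticket.hand_in())"
```

```text
the job is handed in; nothing more can be done
None
```

The red-dot locker is open and its flap is standing at its stop. I handed the job in at about 14 s, with no verdict reported.

- **Press:** I pressed the red dot with the closed fingertips down to the solid stop, about 6 mm. The reading there was about 6 N, and the latch let go.
- **Rise:** I let the flap rise at about 10 mm/s, following the dot's arc. The wrist force read about 0.6 to 2.8 N on the way up. It dropped to about zero once the flap met its stop and the finger lifted clear.
- **Last checks:** The red flap stayed in place between the last two pictures, with the gripper about 8 cm clear of it. The scene-camera pixels around the grey locker and the tumbler match those from before the first move, to within noise.
- **Disagreement:** The dot's final position is about 2 original pixels from where I predicted it for 0.50 rad. That is about what the camera calibration allows. I inferred the stop from this position, the force and the flap holding steady, because there is no direct reading of the flap angle.

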